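# Trial-fit a freshly cast bayonet cap at half lock

## Task

Lift the freshly cast orange cap out of the open mould half by its bar, put it into the filler neck of the aluminium catch tank with its two lugs through the two slots, press it fully down against the sprung seal and turn it clockwise (seen from above) half-way to the lock, 45 degrees, so that its bar points at the two red paint marks. Stop well before the lock pockets and finish while still gripping the cap there, kept pressed fully down against the spring, so that the gap over the lugs can be gauged; never let it turn on into the lock. Do not disturb the red pliers or the roll of tape lying beside the work.

Things in the scene. Friction and masses are not known exactly. Their poses are not given: they have to be found in the camera images.
- cap: orange cast bayonet cap, 110 g, 72 mm across its lugs, 66 mm tall; starts upright in the mould's cavity. Origin: centre of its underside, z up. Nose 48 mm across from z = 0 to 9 mm, round body 56 mm across up to its flat face at z = 34 mm. Two lugs 14 mm wide on the +x and -x sides, out to 36 mm from the axis, z = 8 to 16 mm. A half turn gives the same cap.
- bar (a point): centre of the cap's grip bar, 50 mm above the cap's underside on its axis, axes as the cap's. The bar is 46 mm long along x (in line with the lugs), 14 mm thick along y, and stands 32 mm above the cap's face, from z = 34 to 66 mm of the cap: grip it across its thickness.
- mould: lower half of the casting mould, fixed to the bench: aluminium block 100 x 100 x 40 mm, two dowel pins 12 mm high on diagonal corners of its top. Origin: centre of its underside, z up. The cavity is 16 mm deep (floor at z = 24 mm, where the cap stands): a 60 mm bore with slots along +x and -x for the lugs, 2 mm clear round the cap.
- tank: round aluminium oil catch tank, fixed to the bench by its foot: body 98 mm across, foot 112 mm, on top a bayonet filler neck 94 mm over its flange. Origin: centre of its underside, z up, x along the neck's two entry slots. Between slots and lock, red paint marks on the flange at 45 degrees show half-way.
- flange (a point): centre of the neck's mouth, in the plane of the flange's top, 108 mm above the tank's underside, axes as the tank's. Flange 6 mm thick, bore 60 mm; entry slots on the +x and -x sides out to 39 mm from the axis, 18 mm wide at the bore, 24 mm at the outer end. Inside, lugs turn only clockwise from above; at 90 degrees, under two raised humps, are the lock pockets and a stop.
- seat (a point): point on the neck's axis on its seat, 28 mm below the flange's top, axes as the tank's. The cap pressed fully down has its underside here, its lugs' tops then 6 mm below the flange's underside; the lugs pass under the flange while the cap is less than 6 mm off the seat.
- seal (a joint): travel (m) of the black sprung seal disc, 40 mm wide, on the neck's axis: 0 at rest, standing 14 mm above the seat; 0.014 pushed level with the seat by the cap's nose. It pushes up with 3.4 N at first touch and 9 N fully down, and lifts a cap that is let go: 6 mm, up to the flange, or 10 mm into the lock pockets.
- pliers: red-handled pliers, 60 x 138 x 15 mm, loose, not to be disturbed
- tape: roll of black tape, 62 mm wide, 19 mm high, loose, not to be disturbed

How it is judged:
By the outcome, as a careful person would: the job done as asked, in the order asked, and still so for the second after the job is handed in, while the arm keeps its last pose, push and grip.
It also fails if it takes over 42 s, if anything falls off the work surface, if the arm or the gripper's body presses on something with over 40 N, if the wrist force passes 120 N, or if a joint passes its speed limit or range.

## Robot

A 6-joint arm with a two-finger parallel gripper is mounted at the origin on the work surface; the furniture and walls round the work are solid. World frame = base frame: x ahead of the robot, y to its left, z up, the work surface at z = 0. Lengths are in m, angles in rad, forces in N, time in s.
With the tool pointing down it reaches from about 0.35 to 0.85 m from the base axis. Payload 8.1 kg.
Tool frame: the origin (TCP) lies at the very end of the fingers, on their centre line; the grasp point (between the pads) lies 19 mm behind it; z points along the fingers, y is the line along which they close (so a half turn about z gives the same grasp; the last joint's range is limited). The gripper opens to 93 mm and grips with 3 to 60 N. Pads are 15 mm wide; open, the fingers measure 128 mm over their backs; the gripper's body (75 mm by 188 mm) begins 65 mm behind the grasp point.
Start: joints at [-1.304, 0.13, 1.488, -0, 1.523, -0.085], TCP at [0.207, -0.563, 0.219] pointing down, gripper open.
Joint ranges: [-2.96, 2.96], [-0.89, 2.26], [0.02, 2.5], [-1.34, 4.48], [0, 2.73], [-2.66, 2.66]. Speed limits (rad/s): [2.39, 2.39, 2.79, 3.14, 3.14, 3.14].

## Interface

Orientations are given as a rotation vector (axis times angle).
In Python, from plant import monitor, eyes, ticket gives the robot as it stands.
- The arm moves only by the tool arm_command, never from a script. Its argument "deltas" is a list that holds one entry, the list of rows, each a list of 6 numbers: the shift along the world's x, y, z in cm, then the turn, a rotation vector about the world's x, y, z in degrees. In form: [[[tx, ty, tz, rx, ry, rz], ...]]. A call has 1 to 12 rows; each row shifts and turns the commanded pose from where the row before left it; what a row does not reach is not made up. A row lasts 1/12 s, in which the tool goes at most 41.7 mm and 7.16 degrees, less where a joint would pass 70% of its speed; a pose out of reach is approached as far as the arm can. A call is refused whole if a number of a shift passes 4.17 or a number of a turn 7.16, either way. A call with a gripper value outside its range is refused whole. "gripper" is the opening, from -1 (shut) to 1 (fully open), set as the call begins (left out, the last holds). The fingers move at their own pace and stop on an object; "squeeze" is the grip in N (left out, the last holds). Time passes only in rows, so rows that do not move let the fingers close. It gives the time, the measured TCP pose, the force, the opening and the grip force at its end, in the units of the state.
- monitor.read_state(): the state, without advancing time (a new reading comes with each control period).
- eyes.read_camera(name): name is "scene" or "top" or "wrist"; returns the picture (420x560x3 uint8, blue, green, red); there is no depth.
- eyes.camera_model(name): a dict with "fx", "fy", "cx", "cy" (pixels), "k1" (the pictures are not rectified: a ray, as slopes to the right and down, at radius r is drawn at 1 + k1 r^2 times it, then the intrinsics apply), "rvec" (rotation vector, rad) and "tvec" (3), from world to camera coordinates, as OpenCV has them. Camera axes: x right, y down, z forward; pixel columns grow to the right and rows downward; lengths in m; the calibration is good to about 2 mm. A picture is of the moment at which its call begins: read the wrist's pose just before it. camera_model takes no time and is no camera call; for the wrist camera it gives the pose at the moment of the call.
- ticket.close_job(): hands the job in; it is judged then, once.
The state is a dict: "t": time; "q": joint angles; "dq": joint speeds; "joint_torque": joint torques, N m; "tool_pos": TCP position; "orientation": TCP orientation; "force": force on the tool from outside, world axes, zero at the start; "wrist_torque": the same for the moment, N m; "opening": finger opening in m; "gripper_force": force on a finger pad.
Only numpy, scipy, OpenCV 4.12 (cv2) and the standard library are available. Lean on these libraries where they do the work, as an engineer would, in place of code of your own. Each camera call takes 0.05 s, during which the arm holds its last target. There are 200 camera calls.

## Working session

There is one attempt and no reset: what is moved stays moved. The work goes in short steps, Python scripts to look and compute and a tool call to move; the robot and the scene stay as the last step left them, time stands still between calls to the robot, and variables do not carry over. Pictures are saved under pics/ and viewed, at most 10 in all, crops included, and the job is handed in when it is done.

Besides the shell and the picture viewer there is one more tool, called after "Request:" as name(argument=value, ...), one argument or row to a line, values as JSON. arm_command: Moves the arm, as the interface text tells. Its arguments: {"type":"object","properties":{"deltas":{"type":"array"},"gripper":{"type":"number"},"squeeze":{"type":"number"}},"required":["deltas"]}

```bash
mkdir -p pics; python3 - <<'E'
from plant import monitor, eyes
import cv2,numpy as np
s=monitor.read_state();print(s)
a=[]
for n in("scene","top","wrist"):
    m=eyes.camera_model(n);print(n,m)
    p=eyes.read_camera(n);cv2.imwrite(f"pics/{n}0.png",p);a.append(p)
cv2.imwrite("pics/st.png",cv2.resize(np.hstack(a[:2]),(800,300)))
E
```

```text
{'t': 0.0, 'q': array([-1.30440251e+00,  1.31195174e-01,  1.48926763e+00, -1.31103922e-05,
        1.52301629e+00, -8.54287771e-02]), 'dq': array([ 1.77617692e-03,  8.79652984e-05,  1.04248971e-03, -1.27859565e-03,
        6.64561946e-04,  3.52087707e-04]), 'joint_torque': array([-4.65854882e-04, -5.59840608e+01, -4.91761816e+01,  7.69882975e-02,
        3.57874401e-02, -1.55616922e-04]), 'tool_pos': array([ 0.20661323, -0.56268889,  0.21757355]), 'orientation': array([-3.09126117e+00, -5.49468228e-01,  2.88065623e-04]), 'force': array([-0.23330681,  0.74968659,  0.43999978]), 'wrist_torque': array([ 0.03476109, -0.02702924,  0.03631649]), 'gripper_force': 0.0, 'opening': 0.09323635261549387}
scene {'fx': 460.30600312521386, 'fy': 460.30600312521386, 'cx': 270.6639725460943, 'cy': 208.1870324893224, 'k1': -0.08579504265356871, 'rvec': array([ 1.24246627, -2.2586756 ,  0.94163819]), 'tvec': array([0.35862314, 0.28980739, 0.79909972])}
top {'fx': 408.1662319263244, 'fy': 408.1662319263244, 'cx': 272.6767481100061, 'cy': 218.49084073916657, 'k1': -0.024543242418399967, 'rvec': array([ 2.12985563, -2.14716635,  0.17575071]), 'tvec': array([0.14643748, 0.47974415, 0.88973026])}
wrist {'fx': 290.1820132948743, 'fy': 290.1820132948743, 'cx': 283.4252574952829, 'cy': 207.20525396752222, 'k1': -0.014466198214666446, 'rvec': array([-2.39152317,  1.66769945,  0.22763968]), 'tvec': array([-0.59905039, -0.03235718,  0.39123455])}
```

View pics/top0.png

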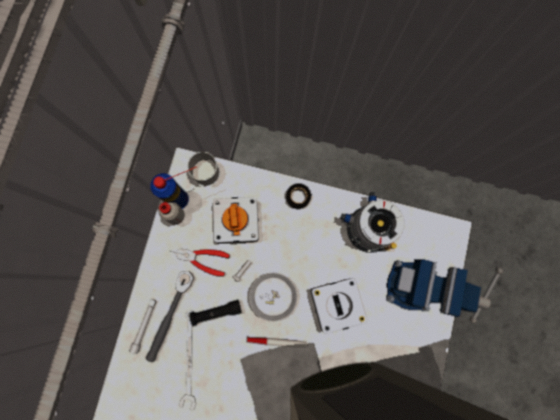

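View pics/scene0.png

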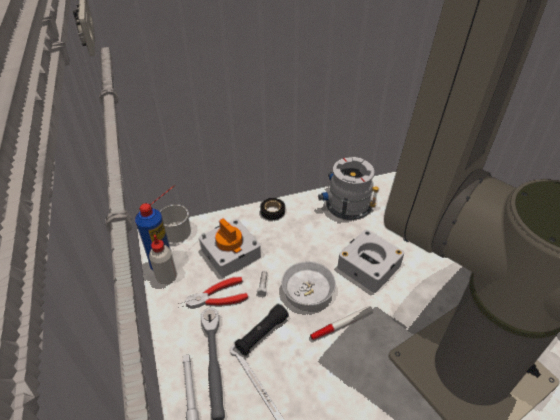

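The top view shows the cap in the mould at about (235,217) and the tank's neck at about (380,222). The pliers are at (205,260) and the tape at (298,195). Next I'll take zoomed crops and coarse positions.

```bash
cat > h.py <<'E'
import cv2,numpy as np
from plant import monitor,eyes
def ray(m,u,v):
    d=np.array([(u-m['cx'])/m['fx'],(v-m['cy'])/m['fy']]);x=d.copy()
    for _ in range(10): x=d/(1+m['k1']*(x@x))
    R=cv2.Rodrigues(np.array(m['rvec']))[0]
    return -R.T@m['tvec'],R.T@np.array([x[0],x[1],1])
def plane(m,u,v,z):
    o,d=ray(m,u,v);return o+d*(z-o[2])/d[2]
def proj(m,P):
    R=cv2.Rodrigues(np.array(m['rvec']))[0];p=R@np.array(P)+m['tvec'];x=p[:2]/p[2];x=x*(1+m['k1']*(x@x))
    return x*m['fx']+[m['cx'],m['cy']]
def two(m1,a,m2,b):
    o1,d1=ray(m1,*a);o2,d2=ray(m2,*b)
    s=np.linalg.lstsq(np.c_[d1,-d2],o2-o1,rcond=None)[0];p,q=o1+s[0]*d1,o2+s[1]*d2
    return (p+q)/2,np.linalg.norm(p-q)
def orange(p):
    h=cv2.cvtColor(p,cv2.COLOR_BGR2HSV);return cv2.inRange(h,(5,150,80),(18,255,255))
def red(p):
    h=cv2.cvtColor(p,cv2.COLOR_BGR2HSV);return cv2.inRange(h,(0,120,70),(5,255,255))|cv2.inRange(h,(170,120,70),(180,255,255))
def blobs(k,n=3):
    c,l,s,ce=cv2.connectedComponentsWithStats(k);return [(s[i].tolist(),ce[i].round(1).tolist()) for i in range(1,c) if s[i][4]>=n]
E
python3 - <<'E'
from h import *
t=cv2.imread('pics/top0.png');s=cv2.imread('pics/scene0.png')
mt=eyes.camera_model('top')
cr=lambda p,u,v:cv2.resize(p[v-35:v+35,u-45:u+45],(400,300),interpolation=cv2.INTER_CUBIC)
cv2.imwrite('pics/c.png',np.vstack([np.hstack([cr(t,235,217),cr(t,375,222)]),np.hstack([cr(s,230,240),cr(s,352,185)])]))
print(blobs(orange(t),10));print('red',[b for b in blobs(red(t)) if 330<b[1][0]<410 and b[1][1]<260])
print(plane(mt,235,217,.09),plane(mt,381,222,.108))
E
```

```text
[([223, 204, 25, 31, 521], [234.7, 218.6])]
red [([380, 240, 1, 3, 3], [380.0, 241.0])]
[0.47644208 0.22363437 0.09      ] [ 0.46033694 -0.08508228  0.108     ]
```

View pics/c.png

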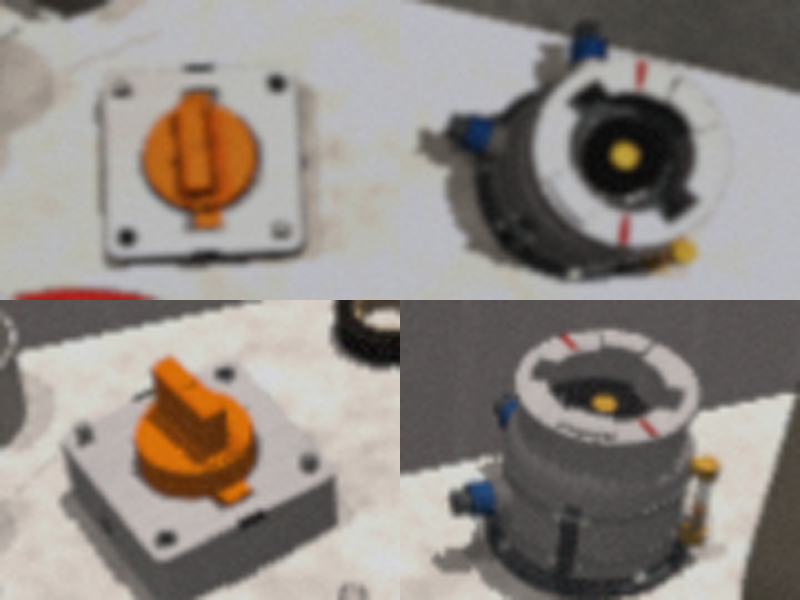

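The crops show the bar running almost vertically in the top image. The neck's slots run upper-left to lower-right and the red marks are near vertical. I'll take the coarse numbers from this and then move.

```bash
python3 - <<'E'
from h import *
mt=eyes.camera_model('top');ms=eyes.camera_model('scene');mw=eyes.camera_model('wrist')
o,d=ray(mw,280,210);print('wrist cam',o,d, 'tcp',monitor.read_state()['tool_pos'])
T=lambda x,y:(330+(x-400)/4.444,187+y/4.286); C=lambda x,y:(190+x/4.444,182+y/4.286)
S=lambda x,y:(307+(x-400)/4.444,150+(y-300)/4.286); SC=lambda x,y:(185+x/4.444,205+(y-300)/4.286)
print('brass',two(mt,T(625,156),ms,S(604,404)))
for a,b in (((640,72),(568,341)),((625,232),(650,430))): print('mark',two(mt,T(*a),ms,S(*b)),plane(mt,*T(*a),.108))
for a in ((585,95),(680,205)): print('slot',plane(mt,*T(*a),.108))
for a in ((184,96),(210,94),(184,192),(212,190)): print('bartop',plane(mt,*C(*a),.09))
for a in ((170,362),(222,412)): print('barS',plane(ms,*SC(*a),.09))
for u,v in((165,185),(160,185)): print('bottle',plane(mt,u,v,.15))
E
```

```text
wrist cam [ 0.27484872 -0.5384421   0.384258  ] [-0.26140279 -0.08079255 -0.96196322] tcp [ 0.20666382 -0.56282286  0.21782854]
brass (array([ 0.46003128, -0.08839384,  0.09137966]), np.float64(0.0006537456819625025))
mark (array([ 0.49977199, -0.09429172,  0.10537668]), np.float64(0.0001840869254792664)) [ 0.49930785 -0.09347659  0.108     ]
mark (array([ 0.42035142, -0.08334571,  0.10399463]), np.float64(1.3907599979680409e-05)) [ 0.41993872 -0.08226247  0.108     ]
slot [ 0.48794251 -0.06659574  0.108     ]
slot [ 0.43295451 -0.10895713  0.108     ]
bartop [0.50409142 0.23158444 0.09      ]
bartop [0.50501699 0.21895465 0.09      ]
bartop [0.45524673 0.23119248 0.09      ]
bartop [0.45614914 0.21771168 0.09      ]
barS [0.49467002 0.22885146 0.09      ]
barS [0.45220222 0.22431284 0.09      ]
bottle [0.5333295  0.36070484 0.15      ]
bottle [0.53341988 0.3708762  0.15      ]
```

Request:
arm_command(
  deltas=[
    [[1.0,3,1.0,0,0,-0.7],[1.1,3.3,1.0,0,0,-0.7],[1.1,3.3,1.0,0,0,-0.7],[1.1,3.3,1.0,0,0,-0.7],[1.1,3.3,1.0,0,0,-0.7],[1.1,3.3,1.0,0,0,-0.7],[1.1,3.3,1.0,0,0,-0.7],[1.1,3.3,1.0,0,0,-0.7],[1.1,3.3,0,0,0,-0.7],[1.1,3.3,0,0,0,-0.7],[1.1,3.3,0,0,0,-0.7],[1.1,3.3,0,0,0,-0.7]],
  ],
  gripper=1,
)

```text
t: 1.15
tool_pos: [0.3378, -0.1686, 0.2986]
orientation: [3.125, 0.32, 0.0]
force: [2.2, -1.1, 0.1]
opening: 0.0926
gripper_force: 0.0
```

Request:
arm_command(
  deltas=[
    [[1.2,3.3,0,0,0,-0.7],[1.2,3.3,0,0,0,-0.7],[1.2,3.3,0,0,0,-0.7],[1.2,3.3,0,0,0,-0.7],[1.2,3.3,-1,0,0,-0.7],[1.2,3.3,-1,0,0,-0.7],[1.2,3.3,-1.5,0,0,-0.7],[1.2,3.3,-1.5,0,0,-0.7],[1.2,3.3,-1.5,0,0,-0.7],[1.2,3.3,-1.5,0,0,-0.7],[1.2,3.3,-1.5,0,0,-0.7],[1,3.2,-1.5,0,0,-0.7]],
  ],
)

```text
t: 2.15
tool_pos: [0.4799, 0.2267, 0.1876]
orientation: [3.14, 0.092, -0.0]
force: [0.7, -0.3, -0.2]
opening: 0.0932
gripper_force: 0.0
```

```bash
python3 - <<'E'
from h import *
from scipy.spatial.transform import Rotation as R
s=monitor.read_state();mw=eyes.camera_model('wrist');p=eyes.read_camera('wrist');cv2.imwrite('pics/w1.png',p)
import json;json.dump({k:np.array(v).tolist() for k,v in mw.items()},open('w1.json','w'))
print(s['t'],s['tool_pos'],R.from_rotvec(s['orientation']).as_matrix().round(3).tolist(),s['q'],s['force'])
k=orange(p);print(blobs(k,30))
E
```

```text
2.15 [0.47994428 0.22669258 0.18758119] [[0.998, 0.058, -0.0], [0.058, -0.998, -0.0], [-0.0, 0.0, -1.0]] [ 3.44663213e-01 -4.06231500e-02  1.72119546e+00 -7.48306306e-06
  1.46106576e+00  1.85714002e+00] [ 0.69675006 -0.28886809 -0.15374881]
[([254, 164, 54, 67, 2428], [280.6, 198.3])]
```

View pics/w1.png

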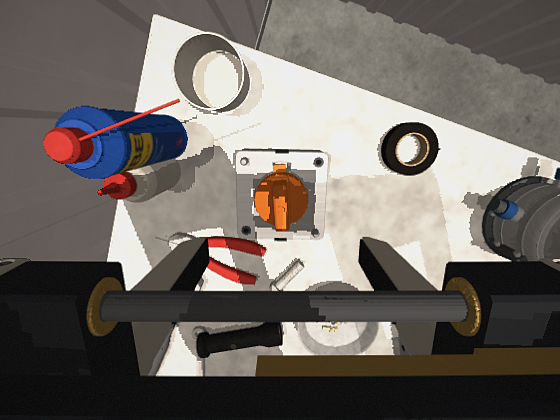

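The wrist view has the cap at (280,198) between the opened fingers, with the pliers clear at (235,255). The blue bottle is on the left at (120,140). I'll zoom in for the bar's edges.

```bash
python3 - <<'E'
import cv2
p=cv2.imread('pics/w1.png');cv2.imwrite('pics/w1c.png',cv2.resize(p[145:245,230:330],(600,600),interpolation=cv2.INTER_CUBIC))
E
```

```text
(no output)
```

View pics/w1c.png

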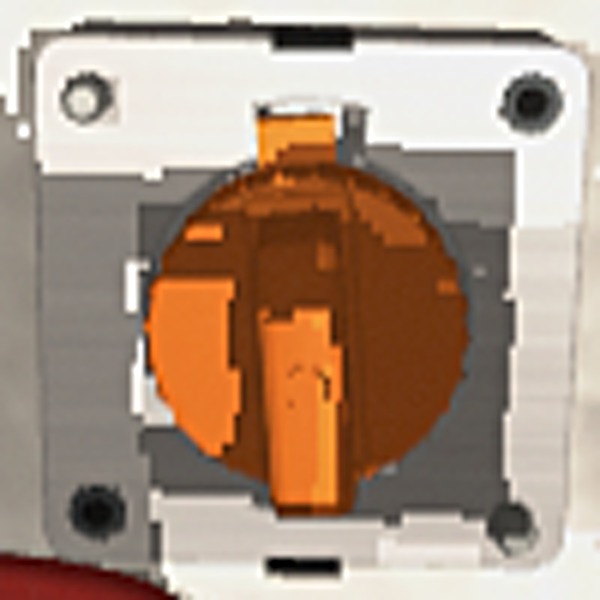

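```bash
python3 - <<'E'
from h import *
import json
m={k:np.array(v) for k,v in json.load(open('w1.json')).items()}
f=lambda x,y,z:plane(m,230+x/6-.5,145+y/6-.5,z)
tl,tr,bl,br=[f(*a,.09) for a in((260,315),(340,315),(273,512),(353,512))]
print(tl,tr,bl,br,(tl+tr+bl+br)/4)
for a,b in((tl,bl),(tr,br)): print(np.degrees(np.arctan2(*(a-b)[1::-1])))
l=f(258,116,.04),f(335,116,.04);print('lug',l)
pts=dict(h1=f(530,100,.04),h3=f(98,510,.04),e1=f(40,34,.04),e2=f(580,45,.04),bl=f(50,575,.04),br=f(565,570,.04),bt=f(313,28,.04),bb=f(303,573,.04),p1=f(85,98,.05),p2=f(512,525,.05))
for k,v in pts.items(): print(k,v)
L,Rr=f(146,320,.058),f(470,320,.058);print('body',L,Rr)
E
```

```text
[0.48940778 0.23686642 0.09      ] [0.49014637 0.22443128 0.09      ] [0.45706476 0.23317572 0.09      ] [0.45782884 0.22034575 0.09      ] [0.47361194 0.22870479 0.09      ]
6.509942283882401
7.205030129552721
lug (array([0.51413706, 0.24026827, 0.04      ]), array([0.51495496, 0.2264567 , 0.04      ]))
h1 [0.51988674 0.19173599 0.04      ]
h3 [0.43741527 0.26710831 0.04      ]
e1 [0.52636277 0.27964133 0.04      ]
e2 [0.53011    0.18373097 0.04      ]
bl [0.42355371 0.27604441 0.04      ]
br [0.43050171 0.17685684 0.04      ]
bt [0.53025349 0.23129703 0.04      ]
bb [0.42688793 0.22728081 0.04      ]
p1 [0.51670036 0.27008507 0.05      ]
p2 [0.44269526 0.18923226 0.05      ]
body [0.47969377 0.25749608 0.058     ] [0.48305113 0.20097869 0.058     ]
```

The bar is at about (0.480, 0.229) with yaw about 5.5°. I'll descend over it.

Request:
arm_command(
  deltas=[
    [[0,0.26,-1,0,0,1.1],[0,0,-2,0,0,1],[0,0,-2,0,0,0],[0,0,-2,0,0,0],[0,0,-2,0,0,0],[0,0,-1.5,0,0,0],[0,0,-1,0,0,0],[0,0,-0.6,0,0,0],[0,0,-0.3,0,0,0],[0,0,0,0,0,0]],
  ],
)

```text
t: 3.03
tool_pos: [0.4798, 0.2271, 0.0647]
orientation: [3.138, 0.149, 0.0]
force: [-0.2, 0.5, 0.2]
opening: 0.0932
gripper_force: 0.0
```

Request:
arm_command(
  deltas=[
    [[0,0,0,0,0,0],[0,0,0,0,0,0],[0,0,0,0,0,0],[0,0,0,0,0,0],[0,0,0,0,0,0],[0,0,0,0,0,0],[0,0,0,0,0,0],[0,0,0,0,0,0],[0,0,0,0,0,0]],
  ],
  gripper=-1,
  squeeze=10,
)

```text
t: 3.78
tool_pos: [0.4797, 0.2274, 0.0646]
orientation: [-3.138, -0.15, 0.0]
force: [0.4, 0.6, 0.4]
opening: 0.0373
gripper_force: 0.0
```

Request:
arm_command(
  deltas=[
    [[0,0.15,-0.15,0,0,0],[0,0,0,0,0,0],[0,0,0,0,0,0],[0,0,0,0,0,0],[0,0,0,0,0,0],[0,0,0,0,0,0]],
  ],
)

```text
t: 4.28
tool_pos: [0.4797, 0.2289, 0.063]
orientation: [-3.138, -0.15, 0.0]
force: [-0.3, -0.6, -2.0]
opening: 0.0137
gripper_force: 10.0
```

Request:
arm_command(
  deltas=[
    [[0,0,0,0,0,0],[0,0,0,0,0,0],[0,0,0,0,0,0]],
  ],
  squeeze=45,
)

```text
t: 4.53
tool_pos: [0.4797, 0.2288, 0.0631]
orientation: [3.138, 0.149, -0.0]
force: [0.1, 0.2, -1.6]
opening: 0.0138
gripper_force: 45.0
```

Request:
arm_command(
  deltas=[
    [[0,0,0.3,0,0,0],[0,0,0.6,0,0,0],[0,0,1.0,0,0,0],[0,0,1.5,0,0,0],[0,0,2,0,0,0],[0,0,2,0,0,0],[0,0,2,0,0,0],[0,0,2,0,0,0],[0,0,1.5,0,0,0],[0,0,0.6,0,0,0],[-0.5,-1,0,0,0,0],[-0.5,-2,0,0,0,0]],
  ],
)

```text
t: 5.53
tool_pos: [0.4695, 0.1995, 0.1983]
orientation: [-3.137, -0.153, -0.001]
force: [0.5, -0.1, -1.6]
opening: 0.0138
gripper_force: 45.0
```

Request:
arm_command(
  deltas=[
    [[-1,-2.5,0,0,0,0],[-1,-2.5,0,0,0,0],[-1,-2.5,0,0,0,0],[-1,-2.5,0,0,0,0],[-1,-2.5,0,0,0,0],[-1,-2,0,0,0,0],[-0.8,-1.5,0,0,0,0],[-0.2,-0.8,0,0,0,0],[0,0,0,0,0,0],[0,0,0,0,0,0],[0,0,0,0,0,0]],
  ],
)

```text
t: 6.45
tool_pos: [0.3999, 0.0314, 0.1979]
orientation: [-3.138, -0.15, 0.0]
force: [-0.5, -0.3, -0.9]
opening: 0.0139
gripper_force: 45.0
```

```bash
python3 - <<'E'
from h import *
import json
from scipy.spatial.transform import Rotation as R
s=monitor.read_state();mw=eyes.camera_model('wrist');p=eyes.read_camera('wrist');cv2.imwrite('pics/w2.png',p)
json.dump({k:np.array(v).tolist() for k,v in mw.items()},open('w2.json','w'))
print(s['t'],s['tool_pos'],R.from_rotvec(s['orientation']).as_matrix().round(3).tolist(),s['force'],s['opening'])
print(blobs(red(p),8), proj(mw,[.46,-.0885,.108]))
E
```

```text
6.45 [0.39990241 0.03136066 0.19788286] [[0.995, 0.095, -0.0], [0.095, -0.995, 0.0], [-0.0, -0.0, -1.0]] [-0.48366479 -0.30480754 -0.90399706] 0.013877872401253115
[([7, 41, 3, 11, 12], [8.4, 45.6]), ([435, 105, 10, 16, 74], [439.5, 112.1]), ([40, 157, 74, 21, 745], [78.7, 165.3]), ([38, 174, 70, 36, 778], [72.7, 193.2]), ([403, 193, 8, 14, 52], [406.9, 199.8])] [425.82838897 156.62959587]
```

View pics/w2.png

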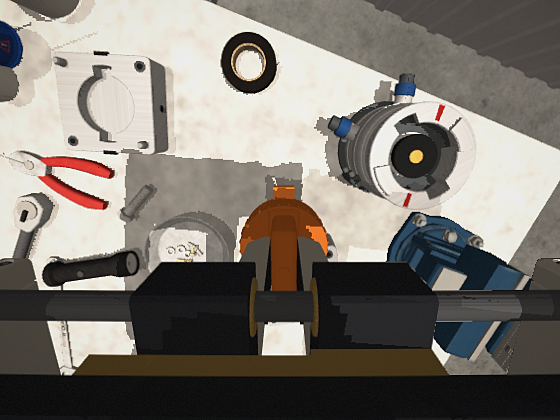

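The wrist view shows the neck around (424,155) with marks at (439,112) and (407,200). The held cap is at (285,230) with its lug at (285,186), and the mould is empty. I'll measure the neck and the held cap in a zoom.

```bash
python3 - <<'E'
from h import *
import json
m={k:np.array(v) for k,v in json.load(open('w2.json')).items()}
p=cv2.imread('pics/w2.png')
a,b=[plane(m,*c,.108) for c in((439.5,112.1),(406.9,199.8))];print(a,b,(a+b)/2,np.degrees(np.arctan2(*(a-b)[1::-1])))
g=p[90:225,355:490].astype(int);k=((g.min(2)>150)).astype(np.uint8)
cs=max(cv2.findContours(k,0,1)[0],key=cv2.contourArea)
cv2.imwrite('pics/z2.png',np.hstack([cv2.resize(p[95:215,365:485],(480,480),interpolation=cv2.INTER_CUBIC),cv2.resize(p[170:250,235:335],(320,256),interpolation=cv2.INTER_CUBIC).__class__ and cv2.copyMakeBorder(cv2.resize(p[170:270,245:325],(320,400),interpolation=cv2.INTER_CUBIC),0,80,0,0,cv2.BORDER_CONSTANT)]))
E
```

```text
[ 0.49776345 -0.09179289  0.108     ] [ 0.42000925 -0.07996851  0.108     ] [ 0.45888635 -0.0858807   0.108     ] -8.646934516193783
```

View pics/z2.png

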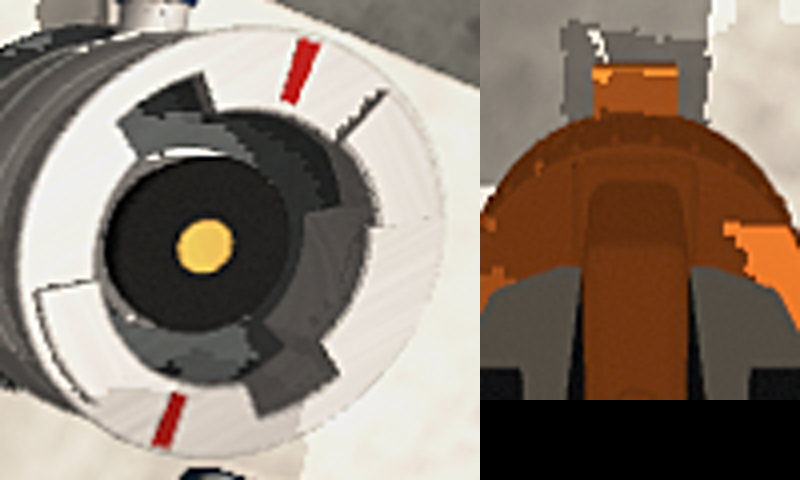

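```bash
python3 - <<'E'
from h import *
import json
m={k:np.array(v) for k,v in json.load(open('w2.json')).items()}
f=lambda x,y,z=.108:plane(m,365+x/4-.4,95+y/4-.4,z)[:2]
s=[f(*a) for a in((118,123),(203,73),(340,378),(258,418))]
A,B=(s[0]+s[1])/2,(s[2]+s[3])/2
print('slots',A,B,'mid',(A+B)/2,'len',np.linalg.norm(A-B),'ang',np.degrees(np.arctan2(*(A-B)[::-1])))
P=np.array([f(*a) for a in((18,240),(443,235),(235,25),(225,458),(385,90),(75,95),(85,415),(400,380))])
M=np.c_[2*P,np.ones(len(P))];q=np.linalg.lstsq(M,(P**2).sum(1),rcond=None)[0];print('circle',q[:2],np.sqrt(q[2]+q[:2]@q[:2]))
for a in((318,40),(288,102),(180,395),(155,445)): print('mark',f(*a))
g=lambda x,y,z:plane(m,245+(x-480)/4-.4,170+y/4-.4,z)[:2]
T=np.array([.3999,.03136]);th=.0954
R=np.array([[np.cos(th),np.sin(th)],[-np.sin(th),np.cos(th)]])
for z in(.175,): print('lug rel',[R@(g(x,68,z)-T) for x in(593,678)])
print('bar far end top',[R@(g(x,185,.225)-T) for x in(586,692)])
print('barbase',[R@(g(x,165,.193)-T) for x in(575,695)], 'body',[R@(g(*c,.193)-T) for c in((638,115),)])
E
```

```text
slots [ 0.48920046 -0.06355335] [ 0.42809649 -0.10830256] mid [ 0.45864848 -0.08592796] len 0.07573762445721956 ang 36.21701134126263
circle [ 0.4583531  -0.08552103] 0.04753957415029442
mark [ 0.50405317 -0.09426405]
mark [ 0.49114438 -0.09083513]
mark [ 0.42617079 -0.08116413]
mark [ 0.41407278 -0.07790368]
lug rel [array([0.03483669, 0.0067153 ]), array([ 0.03485115, -0.00738632])]
bar far end top [array([0.02987335, 0.00580219]), array([ 0.02988917, -0.00749863])]
barbase [array([0.02327002, 0.00892209]), array([ 0.02329146, -0.00950663])] body [array([ 0.03117724, -0.00074326])]
```

Request:
arm_command(
  deltas=[
    [[-0.5,-1,0.5,0,0,0],[-0.5,-2,0.5,0,0,0],[-0.5,-2.5,0.5,0,0,0],[-0.5,-2.5,0,0,0,0],[-0.5,-2,0,0,0,0],[-0.5,-1.2,0,0,0,0],[0,-0.4,0,0,0,0],[0,0,0,0,0,0],[0,0,0,0,0,0],[0,0,0,0,0,0]],
  ],
)

```text
t: 7.33
tool_pos: [0.3701, -0.0842, 0.213]
orientation: [-3.137, -0.151, 0.0]
force: [0.3, 0.2, -0.7]
opening: 0.0137
gripper_force: 45.0
```

```bash
python3 - <<'E'
from h import *
import json
s=monitor.read_state();mw=eyes.camera_model('wrist');p=eyes.read_camera('wrist');cv2.imwrite('pics/w3.png',p)
json.dump({k:np.array(v).tolist() for k,v in mw.items()},open('w3.json','w'))
print(s['t'],s['tool_pos'],s['orientation'],s['force'],proj(mw,[.459,-.086,.108]))
r=[b for b in blobs(red(p),8)];print(r)
cv2.imwrite('pics/w3c.png',cv2.resize(p[75:275,180:380],(600,600),interpolation=cv2.INTER_CUBIC))
E
```

```text
7.3333 [ 0.37010579 -0.08422351  0.21303278] [-3.13743635e+00 -1.51358242e-01  2.60140526e-04] [ 0.30591805  0.24551195 -0.6706793 ] [294.88546172 109.43529146]
[([303, 55, 8, 17, 71], [306.0, 62.9]), ([0, 126, 29, 18, 305], [12.9, 135.5]), ([280, 146, 8, 15, 61], [283.6, 153.1]), ([0, 160, 25, 16, 252], [10.5, 169.0]), ([70, 274, 33, 14, 295], [86.6, 279.7])]
```

View pics/w3c.png

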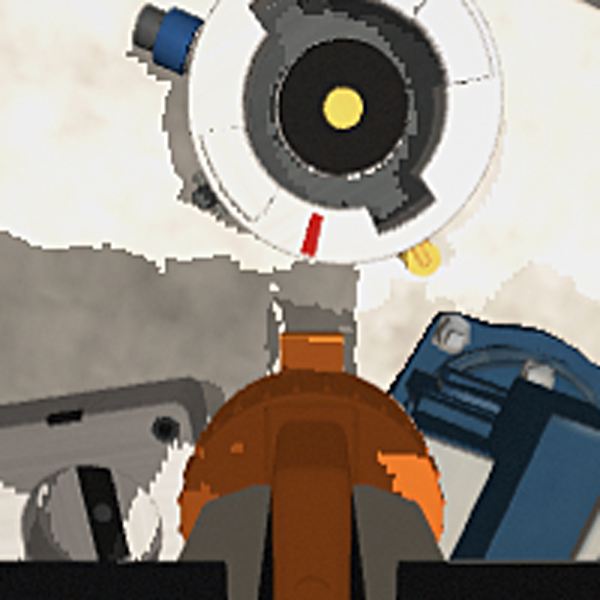

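```bash
python3 - <<'E'
from h import *
import json
m={k:np.array(v) for k,v in json.load(open('w3.json')).items()}
p=cv2.imread('pics/w3.png')
a,b=[plane(m,*c,.108) for c in((306.0,62.9),(283.6,153.1))];print('marks',(a+b)/2,np.degrees(np.arctan2(*(a-b)[1::-1])))
h=cv2.cvtColor(p,cv2.COLOR_BGR2HSV);y=cv2.inRange(h,(20,90,120),(35,255,255))
for bl in blobs(y,20): print(bl,plane(m,*bl[1],.094))
g=cv2.cvtColor(p,cv2.COLOR_BGR2GRAY)
# flange circle: points on outer edge in w3c crop
f=lambda x,y:plane(m,180+x/3-.4,75+y/3-.4,.108)[:2]
P=np.array([f(*c) for c in((188,95),(503,90),(193,140),(487,165),(215,200),(460,215),(420,245),(265,245),(340,264))])
q=np.linalg.lstsq(np.c_[2*P,np.ones(len(P))],(P**2).sum(1),rcond=None)[0];print('circ',q[:2],np.sqrt(q[2]+q[:2]@q[:2]))
c=(a+b)[:2]/2
s=[f(434,201),f(381,233)];print('slot',s,np.degrees(np.arctan2(*(c-(s[0]+s[1])/2)[::-1])),np.linalg.norm(c-(s[0]+s[1])/2))
T=np.array([.3701,-.0842]);th=.0964
R=np.array([[np.cos(th),np.sin(th)],[-np.sin(th),np.cos(th)]])
print('lug',[R@(f3-T) for f3 in (plane(m,180+x/3-.4,75+333/3-.4,.190)[:2] for x in(280,344))])
print('body sides',[R@(plane(m,180+x/3-.4,75+500/3-.4,.208)[:2]-T) for x in(180,443)])
E
```

```text
marks [ 0.45876666 -0.08557527  0.108     ] -8.529696081649723
([288, 104, 13, 14, 145], [293.9, 110.6]) [ 0.45873361 -0.08561438  0.094     ]
([314, 156, 13, 11, 95], [320.6, 161.1]) [ 0.4145236  -0.11659309  0.094     ]
circ [ 0.45789315 -0.08576615] 0.04666636887804435
slot [array([ 0.43380405, -0.11572383]), array([ 0.42266902, -0.10078206])] 36.604835844335426 0.03803110846285642
lug [array([0.03549281, 0.00662885]), array([ 0.03550801, -0.00752582])]
body sides [array([0.0031622 , 0.02737873]), array([ 0.003241  , -0.02814804])]
```

Neck centre is about (0.459, −0.085), the slots are at 36.4° and the marks at −8.6°. I'll move above it and turn to the slots.

Request:
arm_command(
  deltas=[
    [[0.8,0,0,0,0,2.9],[1,0,0,0,0,3],[1,0,0,0,0,3],[1,0,0,0,0,3],[1,0,0,0,0,3],[1,0,0,0,0,4],[1,0,0,0,0,4],[1,0,0,0,0,4],[0.8,-0.08,0,0,0,4],[0.33,0,0,0,0,0],[0,0,0,0,0,0],[0,0,0,0,0,0]],
  ],
)

```text
t: 8.38
tool_pos: [0.4589, -0.0854, 0.2129]
orientation: [-2.985, -0.978, 0.001]
force: [0.5, -0.3, -1.1]
opening: 0.0135
gripper_force: 45.0
```

Request:
arm_command(
  deltas=[
    [[0,0,-1.5,0,0,0],[0,0,-1.5,0,0,0],[0,0,-1.5,0,0,0],[0,0,-0.8,0,0,0],[0,0,0,0,0,0],[0,0,0,0,0,0]],
  ],
)

```text
t: 8.88
tool_pos: [0.4587, -0.0858, 0.1602]
orientation: [-2.985, -0.979, 0.001]
force: [0.5, -1.1, -1.0]
opening: 0.0136
gripper_force: 45.0
```

```bash
python3 - <<'E'
from h import *
s=monitor.read_state();print(s['t'],s['tool_pos'],np.degrees(2*np.arctan2(s['orientation'][1],s['orientation'][0])),s['force'],s['q'])
p=eyes.read_camera('wrist');q=eyes.read_camera('scene')
m=eyes.camera_model('scene');u,v=proj(m,[.459,-.085,.13]).astype(int);print(u,v)
cv2.imwrite('pics/w4.png',np.hstack([cv2.resize(p[100:300,180:380],(400,400)),cv2.resize(q[v-50:v+50,u-50:u+50],(400,400))]))
E
```

```text
8.8833 [ 0.45866137 -0.08581272  0.16015478] -323.683659608431 [ 0.457788   -1.06093964 -0.99690287] [-2.94907730e-01 -2.02760833e-01  1.92062084e+00  6.82834585e-06
  1.42444932e+00  6.42047887e-01]
353 161
```

View pics/w4.png

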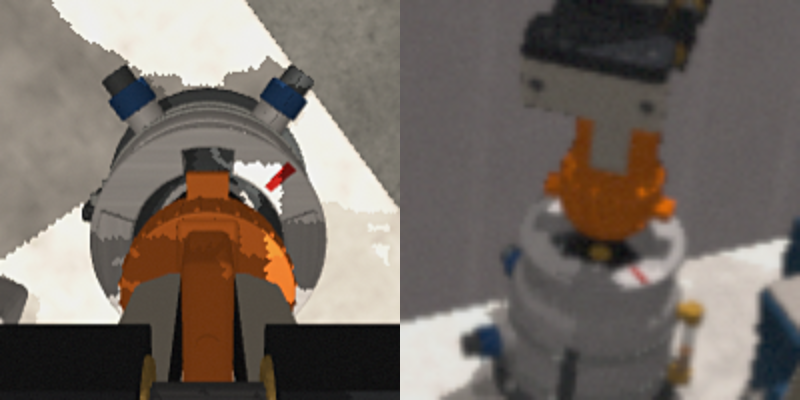

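In the wrist crop the lug (centre 207) lines up with the slot (183–233). I'll make a small correction and lower slowly.

Request:
arm_command(
  deltas=[
    [[0.07,0.07,-0.3,0,0,0],[0,0,-0.4,0,0,0],[0,0,-0.4,0,0,0],[0,0,-0.4,0,0,0],[0,0,-0.4,0,0,0],[0,0,-0.2,0,0,0],[0,0,0,0,0,0]],
  ],
)

```text
t: 9.57
tool_pos: [0.4593, -0.0851, 0.1383]
orientation: [-2.984, -0.98, 0.002]
force: [-0.4, 0.9, -0.9]
opening: 0.0137
gripper_force: 45.0
```

Request:
arm_command(
  deltas=[
    [[0,0,-0.2,0,0,0],[0,0,-0.2,0,0,0],[0,0,-0.2,0,0,0],[0,0,-0.2,0,0,0],[0,0,0,0,0,0]],
  ],
)

```text
t: 9.98
tool_pos: [0.46, -0.0853, 0.1312]
orientation: [2.985, 0.98, 0.001]
force: [-0.9, 0.6, 0.9]
opening: 0.0137
gripper_force: 45.0
```

Request:
arm_command(
  deltas=[
    [[0,0,-0.2,0,0,0],[0,0,-0.2,0,0,0],[0,0,-0.2,0,0,0],[0,0,-0.2,0,0,0],[0,0,0,0,0,0],[0,0,0,0,0,0]],
  ],
)

```text
t: 10.48
tool_pos: [0.4601, -0.0853, 0.1234]
orientation: [2.984, 0.98, 0.001]
force: [-1.3, 0.5, 5.8]
opening: 0.0135
gripper_force: 45.0
```

Request:
arm_command(
  deltas=[
    [[0,0,-0.15,0,0,0],[0,0,-0.15,0,0,0],[0,0,-0.1,0,0,0],[0,0,0,0,0,0],[0,0,0,0,0,0]],
  ],
)

```text
t: 10.9
tool_pos: [0.4602, -0.0854, 0.1197]
orientation: [2.984, 0.98, 0.001]
force: [-2.1, 1.0, 7.1]
opening: 0.0137
gripper_force: 45.0
```

Request:
arm_command(
  deltas=[
    [[0,0,-0.06,0,0,0],[0,0,-0.06,0,0,0],[0,0,0,0,0,0]],
  ],
)

```text
t: 11.15
tool_pos: [0.4602, -0.0854, 0.1189]
orientation: [2.984, 0.98, 0.001]
force: [-2.1, 1.8, 9.6]
opening: 0.0138
gripper_force: 45.0
```

Request:
arm_command(
  deltas=[
    [[0,0,-0.06,0,0,0],[0,0,0,0,0,0]],
  ],
)

```text
t: 11.32
tool_pos: [0.4603, -0.0853, 0.1189]
orientation: [2.984, 0.98, 0.001]
force: [-6.3, 3.0, 16.1]
opening: 0.0135
gripper_force: 45.0
```

Seated at TCP z ≈ 0.119. Now I'll start the clockwise turn.

Request:
arm_command(
  deltas=[
    [[-0.04,0.02,-0.03,0,0,0],[0,0,0,0,0,-2],[0,0,0,0,0,-3],[0,0,0,0,0,-3],[0,0,0,0,0,-2],[0,0,0,0,0,0]],
  ],
)

```text
t: 11.82
tool_pos: [0.4609, -0.0859, 0.1189]
orientation: [3.057, 0.712, 0.005]
force: [-1.0, -1.8, 11.8]
opening: 0.0136
gripper_force: 45.0
```

```bash
cat > st.py <<'E'
from h import *
s=monitor.read_state();w=s['orientation'];print(s['t'],s['tool_pos'],'yaw',np.degrees(2*np.arctan2(w[1],w[0]))%180,s['force'],s['wrist_torque'],s['opening'])
E
python3 st.py
```

```text
11.8167 [ 0.46086343 -0.08594549  0.11893484] yaw 26.21926005179781 [-1.01537911 -1.83856565 11.82069788] [-0.30005405  0.43604611 -0.00588713] 0.013639907008710282
```

Request:
arm_command(
  deltas=[
    [[0,0,-0.05,0,0,-2],[0,0,-0.02,0,0,-4],[0,0,0,0,0,-4],[0,0,0,0,0,-4],[0,0,0,0,0,-3],[0,0,0,0,0,-3],[0,0,0,0,0,0]],
  ],
)

```text
t: 12.4
tool_pos: [0.4613, -0.0863, 0.1189]
orientation: [3.134, 0.169, 0.007]
force: [-2.3, -2.8, 17.0]
opening: 0.0137
gripper_force: 45.0
```

```bash
python3 st.py
```

```text
12.4 [ 0.46126775 -0.08631353  0.11893302] yaw 6.156230632629355 [-2.28441107 -2.77983452 16.99540228] [-0.40486285  0.64607428  0.01108732] 0.01366730008760662
```

Request:
arm_command(
  deltas=[
    [[-0.03,0.02,0,0,0,-3],[0,0,-0.02,0,0,-4],[0,0,0,0,0,-4],[0,0,0,0,0,-2.5],[0,0,0,0,0,-1.2],[0,0,0,0,0,0],[0,0,0,0,0,0]],
  ],
)

```text
t: 12.98
tool_pos: [0.4611, -0.0863, 0.1189]
orientation: [3.131, -0.229, 0.008]
force: [-1.4, -2.6, 18.2]
opening: 0.0134
gripper_force: 45.0
```

```bash
python3 st.py; python3 - <<'E'
from h import *
mw=eyes.camera_model('wrist');p=eyes.read_camera('wrist')
print(blobs(red(p),8),proj(mw,[.459,-.085,.108]))
cv2.imwrite('pics/w5.png',cv2.resize(p[110:310,180:380],(600,600),interpolation=cv2.INTER_CUBIC))
for b in blobs(red(p),8):
    if 200<b[1][0]<360: print(plane(mw,*b[1],.108))
E
```

```text
12.9833 [ 0.46110049 -0.08625946  0.11893264] yaw 171.6398720628673 [-1.4393177  -2.59623986 18.2071442 ] [-0.47435623  0.74627705  0.04545039] 0.013447459895468746
[([280, 178, 7, 20, 131], [282.8, 187.1])] [281.22473903 245.82364636]
[ 0.49771029 -0.0917302   0.108     ]
```

View pics/w5.png

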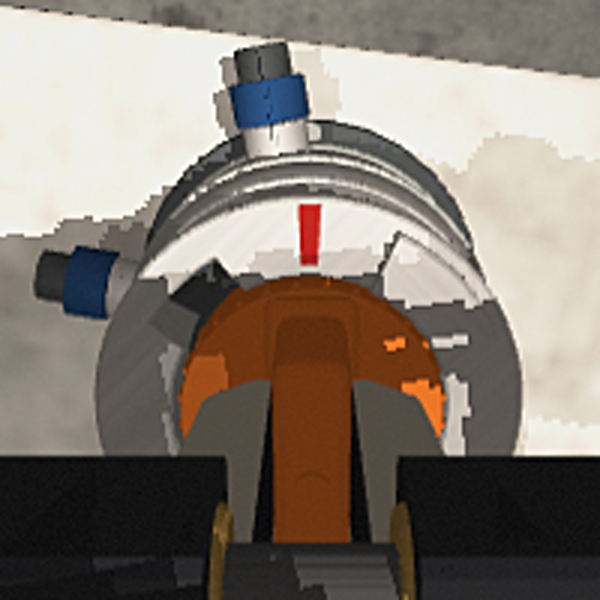

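The bar points at the red mark (mark at x≈309, bar centre at ≈312). The cap is still at its seated height with about 18 N of push and a firm grip, so I'll hand it in.

```bash
python3 -c "
from plant import ticket;print(ticket.close_job())"
```

```text
the job is handed in; nothing more can be done
None
```

The cap is in the neck, pressed fully down at about 18 N and turned about 45° clockwise so its bar points at the red marks. It is still gripped there, and I handed the job in at about 13 s; no verdict came back.

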